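# Latch the loaded slide carriage under the lens

### The arm

A 7-joint arm with a two-finger parallel gripper is mounted at the origin on the work surface. World frame = base frame: x ahead of the robot, y to its left, z up, the work surface at z = 0. Lengths are in m, angles in rad, forces in N, time in s.
With the tool pointing down it reaches from about 0.4 to 0.925 m from the base axis. Payload 5.6 kg.
Tool frame: the origin (TCP) lies midway between the tips of the shut fingers; the grasp point (between the pads) lies 19 mm behind it; x points along the fingers, z is the direction in which the jaws open and shut, and the axes are right-handed (so a half turn about x gives the same grasp; the last joint's range is limited). The gripper opens to 85 mm and grips with 20 to 120 N. Pads are 22 mm wide; open, the fingers measure 114 mm over their backs; the gripper's body (76 mm by 85 mm) begins 54 mm behind the grasp point. The pads swing forward as they close: fully open they stand 13 mm farther back than shut.
Start: joints at [1.28, 0.468, -0.012, 1.603, 0.006, 1.071, -0.056], TCP at [0.159, -0.63, 0.231] pointing down, gripper open.
Joint ranges: [-2.53, 2.53], [-0.31, 2.02], [-1.57, 1.55], [0.28, 2.44], [-1.29, 4.43], [0.15, 1.84], [-2.92, 2.92]. Speed limits (rad/s): [2.57, 2.57, 3.14, 3.14, 3.14, 3.14, 3.14].

### API

Orientations are given as a 3x3 rotation matrix whose columns are the frame's x, y, z axes.
In Python, from rig import get_obs, cams, ctrl gives the robot as it stands.
- The arm moves only by the tool jog_arm, never from a script. Its argument "increments" is a list of rows, each an object with "grip": the gripper command: -1 is fully open, 1 is shut, values between are in proportion; "xyz": the shift along the tool's x, y, z each as a share of 0.1 m, from -1 to 1, a list of three; "turn": the turn about the tool's x as a share of 60 degrees, from -1 to 1. A call has exactly 10 rows; each row is the pose to reach, as a shift and turn from the pose commanded when the call began, along the tool's axes at that moment; what a row does not reach only later rows make up. A row lasts 1/8 s, in which the tool goes at most 62.5 mm and 10.7 degrees, less where a joint would pass 70% of its speed; a pose out of reach is approached as far as the arm can. A call with a number of a shift or a turn outside -1 to 1 is refused whole. A call with a gripper value outside its range is refused whole. The fingers move at their own pace and stop on an object; "force" is the grip in N (left out, the last holds). Time passes only in rows, so rows that repeat a pose let the fingers close, or fill a call up. It gives the time, the measured TCP pose, the force and the opening at its end, in the units of the state.
- get_obs(): the state, without advancing time (a new reading comes with each control period).
- cams.snapshot(name): name is "side" or "top"; returns a dict with "image" (420x560x3 uint8, blue, green, red), "mtx" (3x3 intrinsics, pixels), "k1" (the pictures are not rectified: a ray, as slopes to the right and down, at radius r is drawn at 1 + k1 r^2 times it, then the intrinsics apply), "R" (3x3) and "t" (3): a world point X has camera coordinates R X + t. Camera axes: x right, y down, z forward; pixel columns grow to the right and rows downward; lengths in m; the calibration is good to about 2 mm. A picture is of the moment at which its call begins. There is no depth.
- ctrl.finish_job(): hands the job in, once; it reports no verdict.
Trained networks look in a picture, given as the dict that the camera call returned (one of the last four; its "shot" number tells which), for a name from the list of things; names that differ only in an ending like _2 or _b are one class to them, and where a whole thing is asked for, a point or a joint stands for the part that bears it (a point fixed in the world has none). Each returns a list of dicts, best first, with "conf" (0 to 1); they miss things now and then, are a little off and sometimes report something else, mostly with a low value. They report only what shows in the picture. A call takes as long as a camera call. They do not tell look-alikes from the thing itself.
- cams.trace(picture, target): "mask" (420x560 bool, what is visible of it) and "extent" ([left, top, width, height] in pixels, round what is visible of it).
- cams.mark_of(picture, target): "centre" ([row, column] in pixels: a listed point, or the origin of a listed thing).
The state is a dict: "time_s": time; "joints": joint angles; "joint_vel": joint speeds; "tau": joint torques, N m; "position": TCP position; "eef_rot": TCP orientation; "contact_force": force on the tool from outside, world axes, zero at the start; "ft_torque": the same for the moment, N m; "gripper_width": finger opening in m.
Only numpy, scipy, OpenCV 4.12 (cv2) and the standard library are available. Lean on these libraries where they do the work, as an engineer would, in place of code of your own. Each camera call takes 0.05 s, during which the arm holds its last target. There are 200 camera calls.

### The job

Of the two slide viewers on the bench, find the one with the slide holder lying in its carriage. With your fingertips push that sprung carriage in by the outside of its upright push plate until it is past the stop pin, then let go so that it springs back onto the pin and stays latched half-way, under the lens. Grip and lift nothing: touch neither the holder nor the stop pin nor the inner side of the plate, leave the empty viewer's carriage at home and do not disturb the rack, the box and the jar.

Things in the scene. Friction and masses are not known exactly. Their poses are not given: they have to be found in the camera images.
- viewer_a: The LOADED slide viewer: white base plate 340 x 150 x 20 mm (its x axis lies along the carriage's way, 'in' = +x; the long side along x), fixed to the bench; origin under its centre. A lens stand at local y -63 to -75 mm rises to 143 mm and carries an overhead lens at local x 50 (lens underside at z 73; topmost part z 172). 
- carriage_a (a joint): travel of the sprung aluminium carriage of viewer_a, m, along the viewer's +x: 0 home, 0.050 latched on the stop pin, 0.090 fully in (hard stop). Spring 4 N + 60 N/m, damper 60 N s/m: a slow push takes 8 to 14 N. Past 0.055 the pin has surely dropped in; let go then, it comes back by itself within 1.5 s and stops on the pin; let go earlier it returns to 0.
- plate_a (a point): centre of the outer face of the upright push plate at the outer end of carriage_a (moves with it). The plate is 50 mm wide, 9 mm thick (its inner side, facing the recess, must not be touched), from z 24 to 78 mm (centre z 51); the point's x axis is the way to push, the outer face looks to -x. In front of the plate only the base's top (z 20) is beneath.
- viewer_b: The EMPTY slide viewer: white base plate 340 x 150 x 20 mm (its x axis lies along the carriage's way, 'in' = +x; the long side along x), fixed to the bench; origin under its centre. A lens stand at local y -63 to -75 mm rises to 143 mm and carries an overhead lens at local x 50 (lens underside at z 73; topmost part z 172). 
- carriage_b (a joint): travel of the sprung aluminium carriage of viewer_b, m, along the viewer's +x: 0 home, 0.050 latched on the stop pin, 0.090 fully in (hard stop). Spring 4 N + 60 N/m, damper 60 N s/m: a slow push takes 8 to 14 N. Past 0.055 the pin has surely dropped in; let go then, it comes back by itself within 1.5 s and stops on the pin; let go earlier it returns to 0.
- plate_b (a point): centre of the outer face of the upright push plate at the outer end of carriage_b (moves with it). The plate is 50 mm wide, 9 mm thick (its inner side, facing the recess, must not be touched), from z 24 to 78 mm (centre z 51); the point's x axis is the way to push, the outer face looks to -x. In front of the plate only the base's top (z 20) is beneath.
- seat_a (a point): centre of the recess floor in carriage_a (z 34 mm, 160+5 mm in from the plate's outer face); recess 92 x 62 mm with lips 8 mm high; axes as the viewer's
- holder: black slide holder 88 x 58 x 12 mm with two glass slides, loose in the recess of carriage_a; origin at the centre of its underside
- pin_a: upright stop pin of viewer_a: steel plunger 10 mm thick with a 20 mm round head, in a bracket at local x 60, y 50 mm; origin at its lower tip, z 36 mm when down (head top then at z 102); the carriage's cam lifts it 12 mm by itself in passing
- tube_rack: bystander: white rack 60 x 130 mm with four capped tubes, 96 mm high, loose; origin under its centre
- slide_box: bystander: slide box 104 x 94 x 48 mm, loose; origin under its centre
- jar: bystander: small jar, 48 mm across, 55 mm high, loose; origin under its centre
Mind the look-alikes: they are no part of the job. Several things have the shape of the holder; the one meant has the colours described above.

How it is judged:
By the outcome, as a careful person would: the job done as asked, in the order asked, and still so for the second after the job is handed in, with the robot touching nothing.
It also fails if it takes over 35 s, if anything falls off the work surface, if the arm or the gripper's body presses on something with over 40 N, if the wrist force passes 120 N, or if a joint passes its speed limit or range.

## Working session

There is one attempt and no reset: what is moved stays moved. The work goes in short steps, Python scripts to look and compute and a tool call to move; the robot and the scene stay as the last step left them, time stands still between calls to the robot, and variables do not carry over. Pictures are saved under pics/ and viewed, about 8 in all and at most 12, crops included, and the job is handed in when it is done.

Besides the shell and the picture viewer there is one more tool, called after ">>>" in YAML: its name, and indented under it one key for each argument. jog_arm: Moves the arm, as the interface text tells. Shift numbers are shares of 0.1 m and turn numbers shares of 60 degrees, none past 1 either way. Its arguments: {"type":"object","properties":{"increments":{"type":"array","items":{"type":"object","properties":{"grip":{"type":"number"},"xyz":{"type":"array","items":{"type":"number","minimum":-1,"maximum":1}},"turn":{"type":"number","minimum":-1,"maximum":1}}}},"force":{"type":"number"}},"required":["increments"]}

```bash
mkdir -p pics; cat > h.py <<'E'
import numpy as np,cv2
from rig import get_obs,cams,ctrl
def ray(p,rc):
    u=cv2.undistortPoints(np.array([[[rc[1],rc[0]]]],float),p["mtx"],np.array([p["k1"],0,0,0.]))[0,0]
    R=np.array(p["R"]);return -R.T@np.array(p["t"]),R.T@np.array([u[0],u[1],1])
def onz(p,rc,z):
    c,d=ray(p,rc);return c+d*(z-c[2])/d[2]
def proj(p,X):
    x=np.array(p["R"])@np.array(X,float)+p["t"];a=x[:2]/x[2];a=a*(1+p["k1"]*a@a);q=np.array(p["mtx"])@[*a,1];return q[:2]
E
python3 - <<'E'
from h import *
for n in("top","side"):
    p=cams.snapshot(n);cv2.imwrite(f"pics/{n}0.png",p["image"])
    for t,z in(("plate_a",.051),("viewer_a",0),("holder",.034),("seat_a",.034),("pin_a",.036)):
        for m in cams.mark_of(p,t)[:4]: print(n,t,round(m["conf"],2),np.round(m["centre"],1),onz(p,m["centre"],z).round(4))
o=get_obs();print(o["time_s"],o["position"],np.round(o["eef_rot"],3),o["gripper_width"])
E
```

```text
top plate_a 0.75 [259.8 343.7] [ 0.4796 -0.1795  0.051 ]
top plate_a 0.73 [236.5 204.8] [0.5222 0.2417 0.051 ]
top viewer_a 0.96 [191.5 230. ] [0.6834 0.1871 0.    ]
top viewer_a 0.67 [213.2 346.9] [ 0.6365 -0.1917  0.    ]
top holder 0.91 [277.6 197.6] [0.3993 0.2529 0.034 ]
top holder 0.56 [170.5 157.5] [0.7276 0.4194 0.034 ]
top seat_a 0.96 [186.8 226.5] [0.6881 0.1945 0.034 ]
top pin_a 0.49 [166.1 220.1] [0.7549 0.2214 0.036 ]
side plate_a 0.77 [171.6 247.8] [0.5284 0.2342 0.051 ]
side plate_a 0.72 [256.1 242.7] [ 0.4799 -0.1732  0.051 ]
side plate_a 0.59 [173.7 313.2] [0.7491 0.1921 0.051 ]
side viewer_a 0.87 [270.9 300.6] [ 0.6376 -0.2015  0.    ]
side viewer_a 0.62 [186.5 294.2] [0.6853 0.1963 0.    ]
side holder 0.59 [177.6 294.2] [0.6853 0.2016 0.034 ]
side holder 0.56 [150.7 296.4] [0.7222 0.374  0.034 ]
side holder 0.53 [181.4 213.2] [0.4079 0.2159 0.034 ]
side seat_a 0.75 [176.4 294.2] [0.6864 0.2088 0.034 ]
side pin_a 0.6 [173.7 312.6] [0.7521 0.2138 0.036 ]
0.6 [ 0.15937168 -0.63013766  0.2312811 ] [[-0.     0.969  0.245]
 [-0.     0.245 -0.969]
 [-1.    -0.     0.   ]] 0.08530341572954683
```

View pics/top0.png

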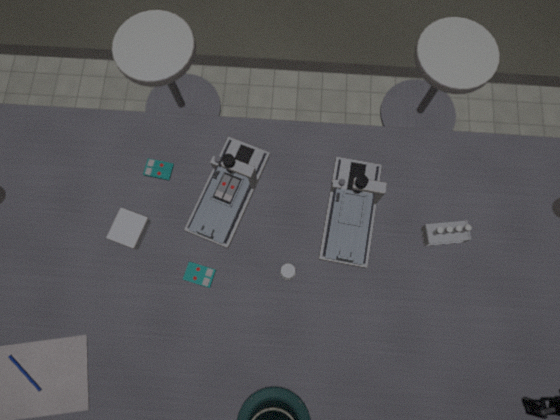

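View pics/side0.png

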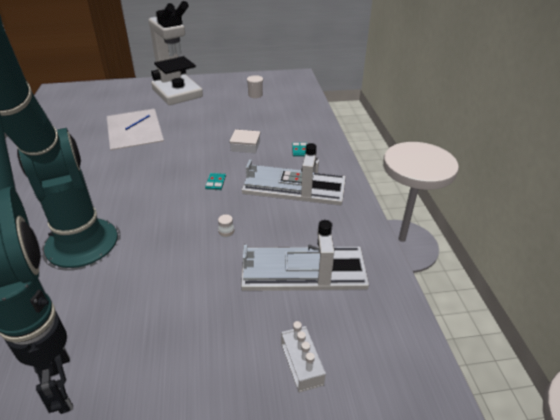

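The loaded viewer is the left one: the holder lies in the carriage at top pixel (row 187, col 227) and the push plate is near (237, 205). The teal pieces are look-alikes. Next I'll measure the yaw.

```bash
python3 - <<'E'
from h import *
p=cams.snapshot("top")
im=p["image"][125:260,170:285]
m=[t for t in cams.trace(p,"viewer_a") if t["mask"][190,225] or t["mask"][215,205]]
cs=[]
def model(X,c,a): return [c[0]+X[0]*np.cos(a)-X[1]*np.sin(a),c[1]+X[0]*np.sin(a)+X[1]*np.cos(a),X[2]]
big=cv2.resize(im,None,fx=4,fy=4,interpolation=cv2.INTER_CUBIC);big=cv2.convertScaleAbs(big,alpha=1.5)
cv2.imwrite("pics/crop.png",big)
mk=m[0]["mask"].astype(np.uint8);print(m[0]["conf"],mk.sum())
from scipy.optimize import minimize
def iou(v):
    # base slab + stand silhouette
    r=np.zeros_like(mk)
    for b in ([-.17,.17,-.075,.075,0,.02],):
        q=np.array([proj(p,model((x,y,z),v[:2],v[2])) for x in b[:2] for y in b[2:4] for z in b[4:]],np.float32)
        cv2.fillConvexPoly(r,np.round(cv2.convexHull(q)*16).astype(np.int32),1,shift=4)
    return -(r&mk).sum()/(r|mk).sum()
best=min((minimize(iou,[.685,.193,a],method="Nelder-Mead",options=dict(initial_simplex=[[.685,.193,a],[.7,.193,a],[.685,.205,a],[.685,.193,a+.08]])) for a in(-.2,-.3,-.4)),key=lambda s:s.fun)
print(best.x,best.fun,np.degrees(best.x[2]))
c,a=best.x[:2],best.x[2];print("plate",model((-.165,0,.051),c,a))
E
```

```text
0.88 4591
[0.985      0.049      1.26666667] 0.0 72.57465404990428
plate [np.float64(0.9355886230600855), np.float64(-0.10842781148482558), 0.051]<stdin>:17: RuntimeWarning: overflow encountered in scalar negative
```

View pics/crop.png

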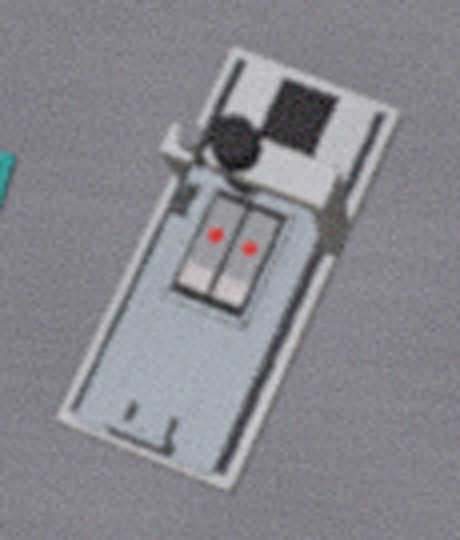

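The crop shows the base's top corners at crop pixels (235,48), (398,112), (232,488) and (60,415), with the plate at about (140,440). I'll take the pose from the corners.

```bash
python3 - <<'E'
from h import *
p=cams.snapshot("top")
C=np.array([onz(p,(125+y/4,170+x/4),.02)[:2] for x,y in((60,415),(232,488),(398,112),(235,48))])
print(C.round(4),[np.linalg.norm(C[i]-C[i-1]).round(3) for i in range(4)])
L=np.array([[-.17,.075],[-.17,-.075],[.17,-.075],[.17,.075]])
c=C.mean(0);H=(L.T@(C-c));a=np.arctan2(H[0,1]-H[1,0],H[0,0]+H[1,1])
d=np.array([np.cos(a),np.sin(a)]);n=np.array([-d[1],d[0]]);print("c",c,"deg",np.degrees(a))
for t,z in(("plate_a",.051),("seat_a",.034),("holder",.034)):
    for m in cams.mark_of(p,t)[:4]:
        X=onz(p,m["centre"],z)[:2];print(t,X.round(4),"local",np.round([(X-c)@d,(X-c)@n],4))
s=cams.snapshot("side")
for m in cams.mark_of(s,"plate_a")[:3]:
    X=onz(s,m["centre"],.051)[:2];print("side",X,np.round([(X-c)@d,(X-c)@n],4))
P=c-.165*d;print("plate est",P);print("proj plate",proj(p,[*P,.051]))
o=get_obs();R=np.array(o["eef_rot"])
for off in(.10,.05,0): 
    T=np.r_[P-off*d,.051];print(off,T,"tool delta",R.T@(T-o["position"]))
# yaw: tool z vs viewer
z=R[:2,2];print("toolz yaw",np.degrees(np.arctan2(z[1],z[0])))
E
```

```text
[[0.5478 0.3122]
 [0.4997 0.173 ]
 [0.8162 0.0686]
 [0.8633 0.2063]] [np.float64(0.333), np.float64(0.147), np.float64(0.333), np.float64(0.146)]
c [0.68176449 0.19003949] deg -18.49662453399204
plate_a [ 0.4848 -0.1802] local [-0.0693 -0.4136]
plate_a [0.526  0.2534] local [-0.1678  0.0107]
seat_a [0.6929 0.2023] local [0.0067 0.0151]
holder [0.6783 0.198 ] local [-0.0058  0.0064]
holder [0.4   0.256] local [-0.2881 -0.0269]
side [ 0.48254201 -0.1774757 ] [-0.0723 -0.4117]
side [0.5214339  0.22044315] [-0.1617 -0.022 ]
plate est [0.525288   0.24238554]
proj plate [204.69036942 235.47669621]
0.1 [0.43045376 0.27411042 0.051     ] tool delta [ 0.18023508  0.48453953 -0.8102093 ]
0.05 [0.47787088 0.25824798 0.051     ] tool delta [ 0.18023633  0.52661833 -0.78320237]
0 [0.525288   0.24238554 0.051     ] tool delta [ 0.18023758  0.56869713 -0.75619543]
toolz yaw -75.80354076338485
```

Viewer_a's yaw is -18.5° and the plate is at about (0.525, 0.242). I'll move across at a height of 0.23 m and shut the fingers on the way.

>>> jog_arm:
  increments:
    - {"grip":1,"xyz":[0,0.1,-0.1],"turn":0}
    - {"grip":1,"xyz":[0,0.25,-0.25],"turn":0}
    - {"grip":1,"xyz":[0,0.4,-0.4],"turn":0}
    - {"grip":1,"xyz":[0,0.5,-0.5],"turn":0}
    - {"grip":1,"xyz":[0,0.6,-0.6],"turn":0}
    - {"grip":1,"xyz":[0,0.7,-0.7],"turn":0}
    - {"grip":1,"xyz":[0,0.8,-0.8],"turn":0}
    - {"grip":1,"xyz":[0,0.9,-0.9],"turn":0}
    - {"grip":1,"xyz":[0,1,-1],"turn":0}
    - {"grip":1,"xyz":[0,1,-1],"turn":0}

```text
time_s: 2.25
position: [0.2328, -0.5077, 0.2314]
eef_rot: [[0.0, 0.969, 0.247], [0.0, 0.247, -0.969], [-1.0, 0.0, -0.0]]
contact_force: [0.1, 0.5, 0.9]
gripper_width: 0.0002
```

>>> jog_arm:
  increments:
    - {"grip":1,"xyz":[0,0.1,-0.1],"turn":0}
    - {"grip":1,"xyz":[0,0.2,-0.2],"turn":0}
    - {"grip":1,"xyz":[0,0.3,-0.3],"turn":0}
    - {"grip":1,"xyz":[0,0.4,-0.4],"turn":0}
    - {"grip":1,"xyz":[0,0.5,-0.5],"turn":0}
    - {"grip":1,"xyz":[0,0.6,-0.6],"turn":0}
    - {"grip":1,"xyz":[0,0.7,-0.7],"turn":0}
    - {"grip":1,"xyz":[0,0.8,-0.8],"turn":0}
    - {"grip":1,"xyz":[0,0.9,-0.9],"turn":0}
    - {"grip":1,"xyz":[0,1,-1],"turn":0}

```text
time_s: 3.5
position: [0.3047, -0.3864, 0.2313]
eef_rot: [[-0.0, 0.969, 0.245], [-0.0, 0.245, -0.969], [-1.0, -0.0, 0.0]]
contact_force: [0.5, 0.2, 0.4]
gripper_width: 0.0002
```

>>> jog_arm:
  increments:
    - {"grip":1,"xyz":[0,0.1,-0.1],"turn":0}
    - {"grip":1,"xyz":[0,0.2,-0.2],"turn":0}
    - {"grip":1,"xyz":[0,0.3,-0.3],"turn":0}
    - {"grip":1,"xyz":[0,0.4,-0.4],"turn":0}
    - {"grip":1,"xyz":[0,0.5,-0.5],"turn":0}
    - {"grip":1,"xyz":[0,0.6,-0.6],"turn":0}
    - {"grip":1,"xyz":[0,0.7,-0.7],"turn":0}
    - {"grip":1,"xyz":[0,0.8,-0.8],"turn":0}
    - {"grip":1,"xyz":[0,0.9,-0.9],"turn":0}
    - {"grip":1,"xyz":[0,1,-1],"turn":0}

```text
time_s: 4.75
position: [0.3771, -0.2649, 0.2313]
eef_rot: [[-0.0, 0.969, 0.245], [-0.0, 0.245, -0.969], [-1.0, -0.0, 0.0]]
contact_force: [0.2, 0.2, -0.1]
gripper_width: -0.0001
```

>>> jog_arm:
  increments:
    - {"grip":1,"xyz":[0,0.1,-0.1],"turn":0}
    - {"grip":1,"xyz":[0,0.2,-0.2],"turn":0}
    - {"grip":1,"xyz":[0,0.3,-0.3],"turn":0}
    - {"grip":1,"xyz":[0,0.4,-0.4],"turn":0}
    - {"grip":1,"xyz":[0,0.5,-0.5],"turn":0}
    - {"grip":1,"xyz":[0,0.6,-0.6],"turn":0}
    - {"grip":1,"xyz":[0,0.7,-0.7],"turn":0}
    - {"grip":1,"xyz":[0,0.8,-0.8],"turn":0}
    - {"grip":1,"xyz":[0,0.9,-0.9],"turn":0}
    - {"grip":1,"xyz":[0,1,-1],"turn":0}

```text
time_s: 6.0
position: [0.4496, -0.1435, 0.2313]
eef_rot: [[0.0, 0.969, 0.245], [-0.0, 0.245, -0.969], [-1.0, 0.0, 0.0]]
contact_force: [-0.0, -0.3, -1.0]
gripper_width: -0.0001
```

>>> jog_arm:
  increments:
    - {"grip":1,"xyz":[0,0.03,-0.1],"turn":0}
    - {"grip":1,"xyz":[0,0.06,-0.2],"turn":0}
    - {"grip":1,"xyz":[0,0.09,-0.3],"turn":0}
    - {"grip":1,"xyz":[0,0.12,-0.4],"turn":0}
    - {"grip":1,"xyz":[0,0.15,-0.5],"turn":0}
    - {"grip":1,"xyz":[0,0.18,-0.6],"turn":0}
    - {"grip":1,"xyz":[0,0.21,-0.7],"turn":0}
    - {"grip":1,"xyz":[0,0.24,-0.8],"turn":0}
    - {"grip":1,"xyz":[0,0.27,-0.9],"turn":0}
    - {"grip":1,"xyz":[0,0.3,-1],"turn":0}

```text
time_s: 7.25
position: [0.4537, -0.0393, 0.2313]
eef_rot: [[0.0, 0.969, 0.245], [-0.0, 0.245, -0.969], [-1.0, 0.0, 0.0]]
contact_force: [0.4, 0.1, -0.5]
gripper_width: -0.0002
```

>>> jog_arm:
  increments:
    - {"grip":1,"xyz":[0,0.03,-0.1],"turn":0}
    - {"grip":1,"xyz":[0,0.06,-0.2],"turn":0}
    - {"grip":1,"xyz":[0,0.09,-0.3],"turn":0}
    - {"grip":1,"xyz":[0,0.12,-0.4],"turn":0}
    - {"grip":1,"xyz":[0,0.15,-0.5],"turn":0}
    - {"grip":1,"xyz":[0,0.18,-0.6],"turn":0}
    - {"grip":1,"xyz":[0,0.21,-0.7],"turn":0}
    - {"grip":1,"xyz":[0,0.24,-0.8],"turn":0}
    - {"grip":1,"xyz":[0,0.27,-0.9],"turn":0}
    - {"grip":1,"xyz":[0,0.3,-1],"turn":0}

```text
time_s: 8.5
position: [0.4582, 0.065, 0.2312]
eef_rot: [[-0.0, 0.969, 0.245], [-0.0, 0.245, -0.969], [-1.0, -0.0, 0.0]]
contact_force: [-0.3, 0.3, 0.1]
gripper_width: -0.0004
```

>>> jog_arm:
  increments:
    - {"grip":1,"xyz":[0,0.03,-0.1],"turn":0}
    - {"grip":1,"xyz":[0,0.06,-0.2],"turn":0}
    - {"grip":1,"xyz":[0,0.09,-0.3],"turn":0}
    - {"grip":1,"xyz":[0,0.12,-0.4],"turn":0}
    - {"grip":1,"xyz":[0,0.15,-0.5],"turn":0}
    - {"grip":1,"xyz":[0,0.18,-0.6],"turn":0}
    - {"grip":1,"xyz":[0,0.21,-0.7],"turn":0}
    - {"grip":1,"xyz":[0,0.24,-0.8],"turn":0}
    - {"grip":1,"xyz":[0,0.27,-0.9],"turn":0}
    - {"grip":1,"xyz":[0,0.3,-1],"turn":0}

```text
time_s: 9.75
position: [0.4628, 0.1693, 0.2312]
eef_rot: [[-0.0, 0.969, 0.245], [-0.0, 0.245, -0.969], [-1.0, -0.0, 0.0]]
contact_force: [-0.5, -0.3, 0.5]
gripper_width: 0.0001
```

>>> jog_arm:
  increments:
    - {"grip":1,"xyz":[0,0.03,-0.1],"turn":0.06}
    - {"grip":1,"xyz":[0,0.06,-0.2],"turn":0.12}
    - {"grip":1,"xyz":[0,0.09,-0.3],"turn":0.18}
    - {"grip":1,"xyz":[0,0.12,-0.4],"turn":0.24}
    - {"grip":1,"xyz":[0,0.15,-0.5],"turn":0.3}
    - {"grip":1,"xyz":[0,0.18,-0.6],"turn":0.36}
    - {"grip":1,"xyz":[0,0.21,-0.7],"turn":0.42}
    - {"grip":1,"xyz":[0,0.24,-0.8],"turn":0.48}
    - {"grip":1,"xyz":[0,0.27,-0.88],"turn":0.545}
    - {"grip":1,"xyz":[0,0.27,-0.88],"turn":0.545}

```text
time_s: 11.0
position: [0.4672, 0.2614, 0.2312]
eef_rot: [[-0.0, 0.949, -0.316], [0.0, -0.316, -0.949], [-1.0, -0.0, -0.0]]
contact_force: [0.9, -0.6, -0.3]
gripper_width: -0.0001
```

>>> jog_arm:
  increments:
    - {"grip":1,"xyz":[0.1,0,0],"turn":0}
    - {"grip":1,"xyz":[0.2,0,0],"turn":0}
    - {"grip":1,"xyz":[0.3,0,0],"turn":0}
    - {"grip":1,"xyz":[0.4,0,0],"turn":0}
    - {"grip":1,"xyz":[0.5,0,0],"turn":0}
    - {"grip":1,"xyz":[0.6,0,0],"turn":0}
    - {"grip":1,"xyz":[0.7,0,0],"turn":0}
    - {"grip":1,"xyz":[0.8,0,0],"turn":0}
    - {"grip":1,"xyz":[0.9,0,0],"turn":0}
    - {"grip":1,"xyz":[1,0,0],"turn":0}

```text
time_s: 12.25
position: [0.4674, 0.2606, 0.1306]
eef_rot: [[-0.0, 0.948, -0.317], [-0.0, -0.317, -0.948], [-1.0, -0.0, 0.0]]
contact_force: [-0.6, 0.1, 0.4]
gripper_width: 0.0001
```

>>> jog_arm:
  increments:
    - {"grip":1,"xyz":[0.1,0,0],"turn":0}
    - {"grip":1,"xyz":[0.2,0,0],"turn":0}
    - {"grip":1,"xyz":[0.3,0,0],"turn":0}
    - {"grip":1,"xyz":[0.4,0,0],"turn":0}
    - {"grip":1,"xyz":[0.5,0,0],"turn":0}
    - {"grip":1,"xyz":[0.6,0,0],"turn":0}
    - {"grip":1,"xyz":[0.7,0,0],"turn":0}
    - {"grip":1,"xyz":[0.8,0,0],"turn":0}
    - {"grip":1,"xyz":[0.85,0,0],"turn":0}
    - {"grip":1,"xyz":[0.85,0,0],"turn":0}

```text
time_s: 13.5
position: [0.4672, 0.2605, 0.0459]
eef_rot: [[-0.001, 0.948, -0.317], [-0.0, -0.317, -0.948], [-1.0, -0.0, 0.0]]
contact_force: [-0.7, 0.3, -0.1]
gripper_width: 0.0003
```

```bash
python3 - <<'E'
from h import *
a=[]
for n,(r,c) in(("top",(170,140)),("side",(110,190))):
    p=cams.snapshot(n);a.append(cv2.convertScaleAbs(cv2.resize(p["image"][r:r+110,c:c+130],None,fx=3,fy=3,interpolation=cv2.INTER_CUBIC),alpha=1.4))
cv2.imwrite("pics/pre.png",np.hstack(a));o=get_obs();print(o["time_s"],o["position"],o["contact_force"])
E
```

```text
13.6 [0.46755021 0.26073484 0.04643805] [ 0.54642797 -1.39976751  0.03015758]
```

View pics/pre.png

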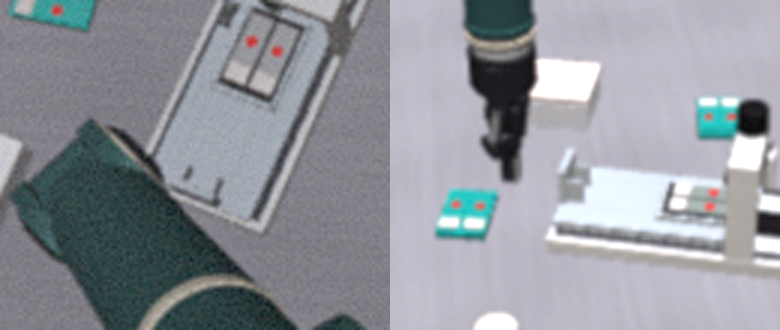

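The fingertips are shut and in front of the plate (side crop: tip at about (510,175), plate at about (570,175)), with a clear gap. Next I'll push to first contact.

>>> jog_arm:
  increments:
    - {"grip":1,"xyz":[0,0.1,0],"turn":0}
    - {"grip":1,"xyz":[0,0.2,0],"turn":0}
    - {"grip":1,"xyz":[0,0.3,0],"turn":0}
    - {"grip":1,"xyz":[0,0.38,0],"turn":0}
    - {"grip":1,"xyz":[0,0.44,0],"turn":0}
    - {"grip":1,"xyz":[0,0.48,0],"turn":0}
    - {"grip":1,"xyz":[0,0.52,0],"turn":0}
    - {"grip":1,"xyz":[0,0.56,0],"turn":0}
    - {"grip":1,"xyz":[0,0.6,0],"turn":0}
    - {"grip":1,"xyz":[0,0.6,0],"turn":0}

```text
time_s: 14.85
position: [0.5227, 0.242, 0.0461]
eef_rot: [[-0.003, 0.949, -0.316], [-0.0, -0.316, -0.949], [-1.0, -0.002, 0.001]]
contact_force: [-4.8, 0.9, 3.8]
gripper_width: 0.0003
```

```bash
python3 - <<'E'
from h import *
p=cams.snapshot("side");o=get_obs();print(o["time_s"],o["position"],o["contact_force"])
cv2.imwrite("pics/touch.png",cv2.convertScaleAbs(cv2.resize(p["image"][110:220,190:360],None,fx=4,fy=4,interpolation=cv2.INTER_CUBIC),alpha=1.4))
E
```

```text
14.9 [0.52276413 0.2419463  0.04616287] [-4.66566292  0.44270216  3.57506135]
```

View pics/touch.png

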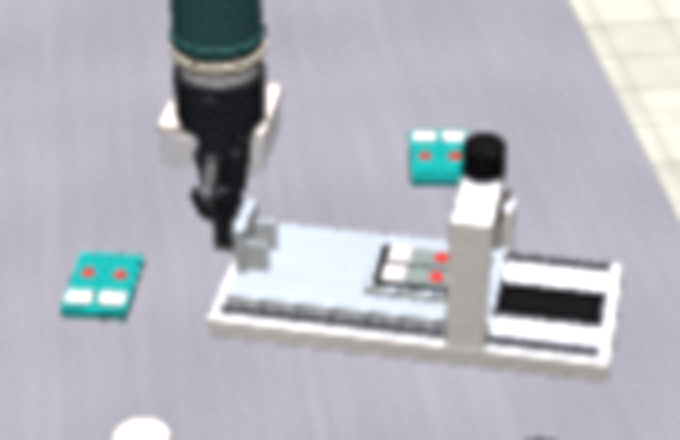

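The fingertips rest on the outer face and the reaction is about 5 N, as expected for the spring. Now the push past the pin, to about 70 mm of travel.

>>> jog_arm:
  increments:
    - {"grip":1,"xyz":[0,0.07,0],"turn":0}
    - {"grip":1,"xyz":[0,0.14,0],"turn":0}
    - {"grip":1,"xyz":[0,0.21,0],"turn":0}
    - {"grip":1,"xyz":[0,0.28,0],"turn":0}
    - {"grip":1,"xyz":[0,0.35,0],"turn":0}
    - {"grip":1,"xyz":[0,0.42,0],"turn":0}
    - {"grip":1,"xyz":[0,0.49,0],"turn":0}
    - {"grip":1,"xyz":[0,0.56,0],"turn":0}
    - {"grip":1,"xyz":[0,0.63,0],"turn":0}
    - {"grip":1,"xyz":[0,0.63,0],"turn":0}

```text
time_s: 16.15
position: [0.5815, 0.2224, 0.046]
eef_rot: [[-0.004, 0.949, -0.316], [-0.0, -0.316, -0.949], [-1.0, -0.004, 0.002]]
contact_force: [-7.9, 0.9, 5.3]
gripper_width: 0.0004
```

```bash
python3 - <<'E'
from h import *
p=cams.snapshot("side");o=get_obs();print(o["time_s"],o["position"],o["contact_force"])
cv2.imwrite("pics/push.png",cv2.convertScaleAbs(cv2.resize(p["image"][110:220,190:360],None,fx=4,fy=4,interpolation=cv2.INTER_CUBIC),alpha=1.4))
E
```

```text
16.2 [0.58144651 0.22245618 0.04602649] [-8.35449674  0.97849319  4.71719536]
```

View pics/push.png

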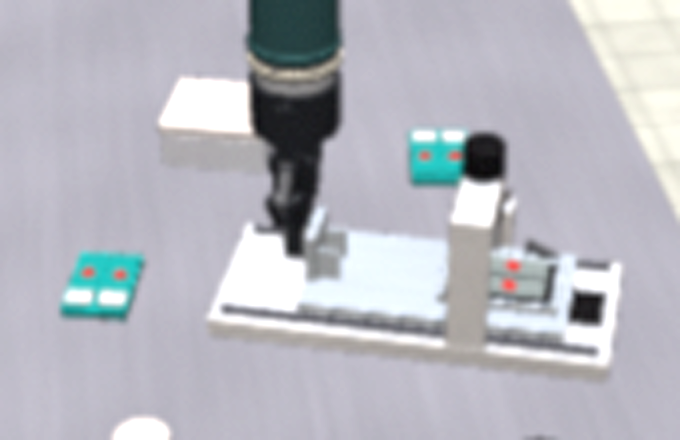

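The plate has moved from about x 255 to 325 in the crop. That is roughly 70 mm of travel, well past 55 mm, and the 8.4 N force agrees. Releasing.

>>> jog_arm:
  increments:
    - {"grip":1,"xyz":[0,-0.3,0],"turn":0}
    - {"grip":1,"xyz":[0,-0.7,0],"turn":0}
    - {"grip":1,"xyz":[0,-1,0],"turn":0}
    - {"grip":1,"xyz":[0,-1,0],"turn":0}
    - {"grip":1,"xyz":[-0.1,-1,0],"turn":0}
    - {"grip":1,"xyz":[-0.3,-1,0],"turn":0}
    - {"grip":1,"xyz":[-0.5,-1,0],"turn":0}
    - {"grip":1,"xyz":[-0.7,-1,0],"turn":0}
    - {"grip":1,"xyz":[-0.9,-1,0],"turn":0}
    - {"grip":1,"xyz":[-1,-1,0],"turn":0}

```text
time_s: 17.45
position: [0.4908, 0.2533, 0.1487]
eef_rot: [[0.003, 0.948, -0.319], [0.001, -0.319, -0.948], [-1.0, 0.003, -0.002]]
contact_force: [-0.9, -0.6, 0.3]
gripper_width: -0.0001
```

>>> jog_arm:
  increments:
    - {"grip":1,"xyz":[-0.1,-0.1,0],"turn":0}
    - {"grip":1,"xyz":[-0.2,-0.2,0],"turn":0}
    - {"grip":1,"xyz":[-0.3,-0.3,0],"turn":0}
    - {"grip":1,"xyz":[-0.4,-0.3,0],"turn":0}
    - {"grip":1,"xyz":[-0.5,-0.3,0],"turn":0}
    - {"grip":1,"xyz":[-0.5,-0.3,0],"turn":0}
    - {"grip":1,"xyz":[-0.5,-0.3,0],"turn":0}
    - {"grip":1,"xyz":[-0.5,-0.3,0],"turn":0}
    - {"grip":1,"xyz":[-0.5,-0.3,0],"turn":0}
    - {"grip":1,"xyz":[-0.5,-0.3,0],"turn":0}

```text
time_s: 18.7
position: [0.4607, 0.2627, 0.1961]
eef_rot: [[-0.0, 0.948, -0.317], [-0.0, -0.317, -0.948], [-1.0, -0.0, 0.0]]
contact_force: [-0.0, -1.2, -0.3]
gripper_width: 0.0002
```

```bash
python3 - <<'E'
from h import *
c=np.array([.6818,.19]);a=np.radians(-18.5);d=np.array([np.cos(a),np.sin(a)]);n=np.array([-d[1],d[0]])
s=cams.snapshot("side");t=cams.snapshot("top");o=get_obs();print(o["time_s"],o["position"],o["contact_force"])
for p in(s,t):
    for nm,z in(("plate_a",.051),("seat_a",.034),("holder",.034)):
        for m in cams.mark_of(p,nm)[:3]:
            X=onz(p,m["centre"],z)[:2]-c;print(nm,round(m["conf"],2),np.round([X@d,X@n],3))
cv2.imwrite("pics/fin.png",cv2.convertScaleAbs(cv2.resize(s["image"][110:330,190:380],None,fx=2.7,fy=2.7,interpolation=cv2.INTER_CUBIC),alpha=1.4))
E
```

```text
18.8 [0.46073394 0.26277678 0.19616075] [ 0.60319885 -1.033313    0.47405693]
plate_a 0.82 [-0.112 -0.014]
seat_a 0.65 [0.051 0.008]
seat_a 0.36 [0.055 0.008]
holder 0.68 [-0.26  -0.075]
holder 0.5 [-0.018  0.182]
holder 0.46 [0.062 0.007]
plate_a 0.8 [-0.067 -0.417]
plate_a 0.59 [-0.116  0.006]
seat_a 0.94 [0.059 0.005]
holder 0.78 [ 0.042 -0.007]
holder 0.6 [-0.025  0.241]
holder 0.38 [-0.287 -0.025]
```

View pics/fin.png

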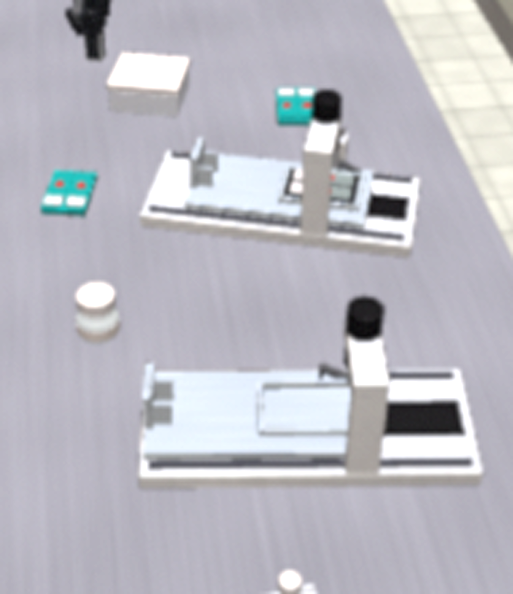

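The carriage of the loaded viewer is latched half-way with the holder under the lens: the plate is at local x -0.112 to -0.116, against -0.165 at home, so about 50 mm of travel. The empty viewer's carriage is at home and the arm is clear.

```bash
python3 -c "
from rig import ctrl;print(ctrl.finish_job())"
```

```text
the job is handed in; nothing more can be done
None
```

I pushed the loaded (left) viewer's carriage about 70 mm in with the shut fingertips on the outside of its push plate. I then let go, and it sprang back and stayed latched on the stop pin. The job is handed in, finished at about 18.8 s of the 35 s allowed.

- **Latch:** about 2.5 s after release, both cameras put the plate 49–53 mm in from home and the seat at local x of about 51–59 mm. That fits the 50 mm latched position within measuring error, and the picture shows the holder under the lens.
- **Left alone:** the last side picture shows the empty viewer's carriage at home and the box and jar where they were. The rack is only partly in that picture, and I did not measure it afterwards, but the arm's tool path stayed well away from it. The arm ended clear of everything, with no contact force beyond sensor noise.
- **Forces:** the readings I took while pushing were 5 to 10 N.
- **Checks that disagreed:** my first attempt to fit the viewer's outline from the network mask failed, so I took its pose from the base corners seen in the top picture. The networks' plate marks differed by up to about 2 cm sideways, and some of their holder detections were the teal look-alikes, which I ignored.

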